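# Home a jammed receipt-printer knife by its thumbwheel

### The job

The receipt printer on the cake counter has stopped with its paper knife out across the paper slot. Slide the cutter cover open towards the front, roll the little thumbwheel under it with a fingertip, crown towards the front, until the knife is fully home, then slide the cover fully shut again. Touch the wheel down slowly and press with about 6 N (its gears strip at 10), never touch the knife, do not force the printer, and leave the other things on the counter where they are.

Things in the scene. Friction and masses are not known exactly. Their poses are not given: they have to be found in the camera images.
- printer: light grey-white receipt printer, 200 mm deep (its x), 145 wide (y), fixed; origin under its centre on the counter; x from its front to its back, y to the left, z up. The front (-x) faces the robot. Rounded roll cover on the rear half: x = -4 to 100 mm, 148 high at x = 48. Front half: cutter bay under a sliding cover, between rails with inner faces at y = +-60.5 mm, tops at z = 134
- bay_floor (a point): nominal middle of the bay floor, a steel plate under the cover, at printer (-57, 0, 120) mm; plate x = -92 to -22 mm. Behind it the dark paper slot, x = -22 to -4 mm, where the knife comes out. The cutter unit (plate, wheel, knife) floats in its mount: it sits up to 3 mm high or low and 1 mm off in x, y. A black gear cover 40 x 30 x 3 mm stands on the plate at printer (-57, -32) mm
- wheel_place (a point): nominal middle of the wheel's slot, at printer (-52, 28, 120) mm. White ribbed thumbwheel, 30 mm diameter, 10 wide, axle along printer y below the plate; its crown alone shows, about 6 mm above the plate, between two cheeks 2.5 mm high: it cannot be pinched. The unit floats and the worn wheel runs out of true, so the crown is 2 to 10 mm above this point: feel for it
- wheel (a joint): thumbwheel angle, rad: 0 with the knife home (hard stop), at most 3.5. Falls when the crown is rolled towards the printer's front (-x), stays where left. Drag 0.04 N m, 2.7 N at the rim: the fingertip must press with 5 to 7 N, with less it slips. Firm rim: touch down at 4 mm/s or slower. Worn, it sits 1 mm off its axle: the crown is 1 mm low at angle 0 and 1 mm high at 3.1
- blade (a joint): how far the steel knife (84 mm wide, 1.5 thick, its top 4 mm below the plate's top) stands out across the paper slot, m: 0 is home, its edge then 0.5 mm inside the plate's rear edge; 4 mm per radian of the wheel, which alone drives it. Sharp, not to be touched
- cover (a joint): how far the cutter cover has slid towards the printer's front, m: 0 shut, 0.052 fully open, hard stops at both. Drag 2 N, stays where it is left. Its flat top is 3 mm thick, top at z = 134 mm, y = +-59 mm; x = -100 to -24 mm when shut, so it hides the bay. Fully open it uncovers x = -76 to -24 mm
- cover_rib (a point): middle of the top of the cover's raised grip rib, at printer (-68, 0, 143.5) mm when shut, moving with the cover. The rib is 6 mm thick (x), 60 wide (y) and stands 9.5 mm above the cover's flat top; a shut fingertip can push it from behind or from in front
- till_roll: spare white till roll, 78 mm across and 79 mm tall, standing on its end beside the printer; origin under its centre; leave it alone
- cup: empty white ceramic cup, 76 mm across, 65 mm tall, beside the printer; origin under its centre; leave it alone
- bell: steel counter bell, 84 mm across, 52 mm tall, near the printer's front corner; origin under its centre; leave it alone
- choc_tray: pale blue tray of chocolate cake slices, 270 x 170 x 50 mm; origin under its centre; leave it alone
- puff_tray: pale pink tray of cream puffs, 270 x 170 x 54 mm; origin under its centre; leave it alone
- server: cake server lying on the counter; origin at its middle; leave it alone
- sugar: glass sugar jar with a steel lid, 68 mm across, 150 mm tall; origin under its centre; leave it alone
Not all that is in view belongs to the job. What is shaped like the printer but brown, green or purple is not meant.

How it is judged:
By the outcome, as a careful person would: the job done as asked, in the order asked, and still so for the second after the job is handed in, with the robot touching nothing.
It also fails if it takes over 70 s, if anything falls off the work surface, if the arm or the gripper's body presses on something with over 40 N, if the wrist force passes 120 N, or if a joint passes its speed limit or range.

### The arm

A 7-joint arm with a two-finger parallel gripper is mounted at the origin on the work surface. World frame = base frame: x ahead of the robot, y to its left, z up, the work surface at z = 0. Lengths are in mm, angles in rad, forces in N, time in s.
With the tool pointing down it reaches from about 425 to 800 mm from the base axis. Payload 8.3 kg.
Tool frame: the origin (TCP) lies at the very end of the fingers, on their centre line; the grasp point (between the pads) lies 19 mm behind it; z points along the fingers, y is the line along which they close (so a half turn about z gives the same grasp; the last joint's range is limited). The gripper opens to 85 mm and grips with 20 to 120 N. Pads are 22 mm wide; open, the fingers measure 114 mm over their backs; the gripper's body (76 mm by 85 mm) begins 54 mm behind the grasp point. The pads swing forward as they close: fully open they stand 13 mm farther back than shut.
Start: joints at [1.081, 0.383, 0.016, 1.37, -0.006, 1.388, -0.046], TCP at [258.758, -568.9, 231.279] pointing down, gripper open.
Joint ranges: [-2.95, 2.95], [-0.25, 2.06], [-1.52, 1.56], [0.18, 2.33], [-1.44, 4.58], [0.02, 2.06], [-3.01, 3.01]. Speed limits (rad/s): [2.39, 2.39, 3.01, 3.01, 3.14, 3.14, 3.14].

### API

Orientations are given as a unit quaternion [w, x, y, z].
In Python, from station import sensors, cams, job, nets gives the robot as it stands. The module is installed in compiled form; this text tells all that it offers.
- The arm moves only by the shell command python3 -m pendant 'ROWS' [FORCE]. ROWS is JSON, a list that holds one entry, the list of rows, each a list of 5 numbers: the shift along the world's x, y, z each as a share of 0.05 m, from -1 to 1, then the turn about the world's z as a share of 10 degrees, from -1 to 1, then the finger opening in mm, from 0 to 85.4. In form: [[[dx, dy, dz, roll, gripper], ...]]. A call has 1 to 20 rows; each row shifts and turns the commanded pose from where the row before left it; what a row does not reach is not made up. A row lasts 1/8 s, in which the tool goes at most 62.5 mm and 10.7 degrees, less where a joint would pass 70% of its speed; a pose out of reach is approached as far as the arm can. A call with a number of a shift or a turn outside -1 to 1 is refused whole. A call with a gripper value outside its range is refused whole. The fingers move at their own pace and stop on an object; FORCE is the grip in N (left out, the last holds). Time passes only in rows, so rows that do not move let the fingers close. It gives the time, the measured TCP pose, the force, the opening and the grip force at its end, in the units of the state.
- sensors.read_state(): the state, without advancing time (a new reading comes with each control period).
- cams.get_image(name): name is "scene" or "side" or "wrist"; returns (picture, depth): 384x512x3 uint8, blue, green, red; 384x512 float32, mm along the optical axis (not along the pixel's ray), 0 where there is no reading.
- cams.camera_info(name): a dict with "fx", "fy", "cx", "cy" (pixels), "D" ([k1, k2, p1, p2, k3] as OpenCV has them; the pictures are not rectified), "position" and "attitude" of the camera in the world; the wrist camera has in their place "mount" (4x4, takes a point from camera to tool coordinates, whose origin is the TCP and whose axes are the flange's). Camera axes: x right, y down, z forward; pixel columns grow to the right and rows downward; lengths in mm; the calibration is good to about 2 mm. A picture is of the moment at which its call begins: read the wrist's pose just before it. camera_info takes no time and is no camera call.
- job.finish_job(): hands the job in; it is judged then, once.
Trained networks look in the newest picture that a camera, given by its name, has taken for a name from the list of things; names that differ only in an ending like _2 or _b are one class to them, and where a whole thing is asked for, a point or a joint stands for the part that bears it (a point fixed in the world has none). Each returns a list of dicts, best first, with "confidence" (0 to 1); they miss things now and then, are a little off and sometimes report something else, mostly with a low value. They report only what shows in the picture. A call takes as long as a camera call. They do not tell look-alikes from the thing itself.
- nets.search_frame(label, camera): "extent" ([left, top, right, bottom] in pixels, round what is visible of it).
- nets.trace(label, camera): "region" (384x512 bool, what is visible of it) and "extent" ([left, top, right, bottom] in pixels, round what is visible of it).
- nets.mark_of(label, camera): "centre" ([column, row] in pixels: a listed point, or the origin of a listed thing).
The state is a dict: "time": time; "qpos": joint angles; "joint_velocities": joint speeds; "effort": joint torques, N m; "eef_pos": TCP position; "eef_rot": TCP orientation; "force": force on the tool from outside, world axes, zero at the start; "moment": the same for the moment, N m; "gripper_width": finger opening in mm; "grasp_force": force on a finger pad.
Only numpy, scipy, OpenCV 4.12 (cv2) and the standard library are available. Lean on these libraries where they do the work, as an engineer would, in place of code of your own. Each camera call takes 0.05 s, during which the arm holds its last target. There are 200 camera calls.

## Working session

There is one attempt and no reset: what is moved stays moved. The work goes in short steps, Python scripts to look and compute and a shell command to move; the robot and the scene stay as the last step left them, time stands still between calls to the robot, and variables do not carry over. Pictures are saved under pics/ and viewed, at most 10 in all, crops included, and the job is handed in when it is done.

```bash
mkdir -p pics
cat > h.py <<'E'
import numpy as np, cv2
from scipy.spatial.transform import Rotation as R
from station import sensors,cams,job,nets
def pose(name,st=None):
    i=cams.camera_info(name)
    K=np.array([[i['fx'],0,i['cx']],[0,i['fy'],i['cy']],[0,0,1]]);D=np.array(i['D'],float)
    if 'mount' in i:
        st=st or sensors.read_state();q=st['eef_rot']
        T=np.eye(4);T[:3,:3]=R.from_quat([q[1],q[2],q[3],q[0]]).as_matrix();T[:3,3]=st['eef_pos']
        T=T@np.array(i['mount'])
    else:
        T=np.eye(4);a=np.array(i['attitude'],float)
        T[:3,:3]=a if a.shape==(3,3) else R.from_quat([a[1],a[2],a[3],a[0]]).as_matrix();T[:3,3]=i['position']
    return K,D,T
def cloud(depth,K,D,T):
    h,w=depth.shape;u,v=np.meshgrid(np.arange(w),np.arange(h))
    n=cv2.undistortPoints(np.stack([u,v],-1).reshape(-1,1,2).astype(float),K,D).reshape(h,w,2)
    P=np.dstack([n*depth[...,None],depth[...,None]])@T[:3,:3].T+T[:3,3]
    P[depth<=0]=np.nan
    return P
E
python3 - <<'E'
from h import *
print(cams.camera_info('scene'));print(cams.camera_info('side'))
st=sensors.read_state();print(st['eef_rot'],st['eef_pos'],st['force'])
ims=[]
for n in ['scene','side','wrist']:
    im,d=cams.get_image(n);K,D,T=pose(n);np.savez(n+'.npz',im=im,d=d,K=K,D=D,T=T)
    P=cloud(d,K,D,T);cv2.imwrite(f'pics/{n}0.png',im)
    for l in ['printer','cover_rib']:
        for r in nets.mark_of(l,n)[:4]:
            c=np.round(r['centre']).astype(int);print(n,l,c,round(r['confidence'],2),P[min(c[1],383),min(c[0],511)].round())
    for r in nets.search_frame('printer',n)[:4]: print(n,np.round(r['extent']),r['confidence'])
    ims.append(im)
cv2.imwrite('pics/both.png',cv2.resize(np.vstack(ims[:2]),(800*512//683,600)) if 0 else np.vstack([ims[0],ims[1]])[:,:])
E
```

```text
{'fx': 436.5048990977617, 'fy': 436.5048990977617, 'cx': 257.75568395749895, 'cy': 188.99748141836875, 'D': array([-0.03189514,  0.        ,  0.        ,  0.        ,  0.        ]), 'position': array([-209.46115506, -475.65540624, 1534.21463591]), 'attitude': array([-0.23557672,  0.8475579 , -0.46033606,  0.11933115])}
{'fx': 355.1105498180647, 'fy': 355.1105498180647, 'cx': 257.1445901066764, 'cy': 200.0570298209866, 'D': array([-0.01888675,  0.        ,  0.        ,  0.        ,  0.        ]), 'position': array([ 724.02461595,  725.73477427, 1033.5848902 ]), 'attitude': array([-0.04844754,  0.11042359,  0.93715739, -0.32740723])}
[-9.80297990e-04  9.77312047e-01  2.11802143e-01 -2.33430479e-04] [ 258.52661726 -568.44387391  230.25825033] [-0.33610154 -0.68145544  0.17196758]
scene printer [246 140] 0.81 [643. 164. 125.]
scene printer [194 215] 0.77 [  64. -121.  714.]
scene printer [298 196] 0.76 [ 530. -145.  129.]
scene printer [292 281] 0.56 [ 237. -294.  134.]
scene cover_rib [297 195] 0.84 [ 532. -140.  129.]
scene cover_rib [283 283] 0.71 [ 217. -272.  129.]
scene cover_rib [234 127] 0.64 [670. 241. 128.]
scene cover_rib [179 210] 0.59 [242. 186. 138.]
scene [216.  99. 270. 161.] 0.96
scene [272. 156. 326. 220.] 0.94
scene [260. 268. 315. 307.] 0.75
scene [155. 173. 223. 231.] 0.72
side printer [333 249] 0.82 [359. 255. 125.]
side printer [233 198] 0.75 [605. -34.  85.]
side printer [216 285] 0.67 [716. 282. 110.]
side printer [299 157] 0.66 [ 318. -180.   79.]
side cover_rib [244 160] 0.95 [ 540. -150.  141.]
side cover_rib [316 126] 0.84 [ 220. -282.  130.]
side cover_rib [232 258] 0.68 [657. 224. 138.]
side cover_rib [359 222] 0.6 [248. 187. 134.]
side [271. 117. 335. 172.] 0.92
side [170. 236. 253. 319.] 0.9
side [197. 154. 266. 217.] 0.81
side [299. 205. 379. 275.] 0.71
wrist printer [32 29] 0.82 [ 300. -333.   96.]
wrist [  0.   0.  96. 146.] 0.94
```

View pics/scene0.png

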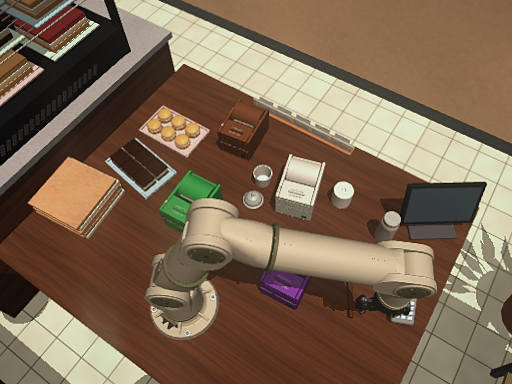

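View pics/side0.png

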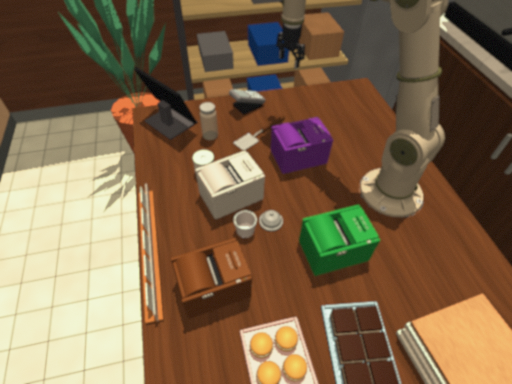

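Candidates in the scene picture: brown (244,128), green (190,200), purple (287,285) and light grey-white (299,187). The white one at (299,187), or (231,183) in the side view, fits the description. Beside it are the cup (262,175), bell (253,198) and till roll (343,193). I'll confirm it in a crop and fit its pose.

Run:
```python
from h import *
pts=[]
for n in ['scene','side']:
    z=np.load(n+'.npz');P=cloud(z['d'],z['K'],z['D'],z['T'])
    b=[272,156,326,220] if n=='scene' else [197,154,266,217]
    nets_=[]
    Q=P[b[1]-4:b[3]+4,b[0]-4:b[2]+4].reshape(-1,3)
    Q=Q[(Q[:,2]>95)&(Q[:,2]<160)&(Q[:,0]>400)]
    pts.append(Q);r=cv2.minAreaRect(Q[:,:2].astype(np.float32));print(n,len(Q),r)
    # per z band
    for lo,hi in [(118,139),(139,160)]:
        B=Q[(Q[:,2]>lo)&(Q[:,2]<hi)];print(lo,len(B),B.mean(0).round(),cv2.minAreaRect(B[:,:2].astype(np.float32)))
Q=np.vstack(pts);print(cv2.minAreaRect(Q[:,:2].astype(np.float32)))
im=np.load('scene.npz')['im'];a=cv2.resize(im[140:235,225:365],(560,380),interpolation=2)
im=np.load('side.npz')['im'];b=cv2.resize(im[135:240,180:290],(398,380),interpolation=2)
cv2.imwrite('pics/crop1.png',cv2.resize(np.hstack([a,b]),(800,317)))
```

```text
scene 1836 ((595.955078125, -114.52151489257812), (201.36672973632812, 146.81729125976562), 15.481975555419922)
118 1162 [ 576. -122.  132.] ((595.9412841796875, -114.50277709960938), (201.36895751953125, 146.787353515625), 15.466011047363281)
139 439 [ 619. -109.  144.] ((588.8751831054688, -118.5712661743164), (177.54627990722656, 139.54701232910156), 13.353472709655762)
side 2192 ((598.1504516601562, -109.67390441894531), (201.7777099609375, 151.1701202392578), 15.56460189819336)
118 1295 [ 590. -101.  131.] ((597.722412109375, -109.42765045166016), (201.69281005859375, 150.7787322998047), 15.236977577209473)
139 415 [640. -96. 144.] ((601.5616455078125, -108.56794738769531), (149.26348876953125, 119.19856262207031), 13.77892017364502)
((596.8990478515625, -111.07151794433594), (204.9387664794922, 153.19122314453125), 15.564600944519043)
```

View pics/crop1.png

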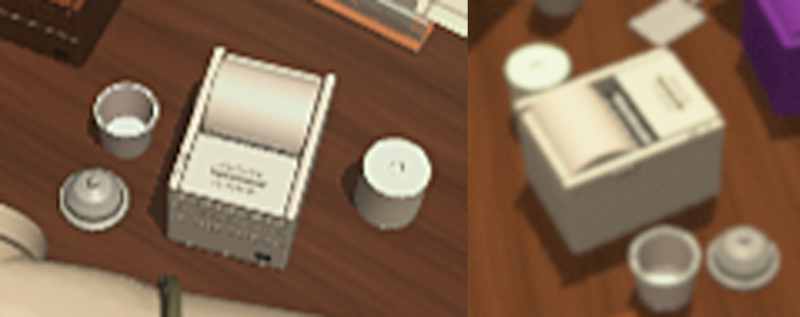

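The crop confirms it: the white printer has its rounded roll cover at the back and the flat cutter cover with its rib at the front, towards the robot. The pose is about (597,-112) with yaw 15.5°. I'll move above it with the gripper shut.

```bash
python3 -m pendant '[[[0,0,1,0,0],[0.2,0.4,0.9,-0.3,0],[0.56,0.88,0,-0.3,0],[0.56,0.88,0,-0.3,0],[0.56,0.88,0,0,0],[0.56,0.88,0,0,0],[0.56,0.88,0,0,0],[0.56,0.88,0,0,0],[0.56,0.88,0,0,0],[0.56,0.88,0,0,0],[0.56,0.88,0,0,0],[0.3,0.44,0,0,0],[0,0,0,0,0],[0,0,0,0,0]]]' 20
python3 - <<'E'
from h import *
st=sensors.read_state();im,d=cams.get_image('wrist');K,D,T=pose('wrist',st);np.savez('wrist.npz',im=im,d=d,K=K,D=D,T=T)
cv2.imwrite('pics/w1.png',im);print(st['eef_pos'],st['eef_rot'],T.round(2))
P=cloud(d,K,D,T)
for r in nets.mark_of('cover_rib','wrist')[:3]:
    c=np.round(r['centre']).astype(int);print(c,r['confidence'],P[c[1],c[0]])
Q=P.reshape(-1,3);Q=Q[np.hypot(Q[:,0]-597,Q[:,1]+112)<135];Q=Q[(Q[:,2]>90)&(Q[:,2]<160)]
print(len(Q),cv2.minAreaRect(Q[:,:2].astype(np.float32)))
B=Q[(Q[:,2]>139.5)]
a=np.deg2rad(15.5);L=(B[:,:2]-[597,-112])@np.array([[np.cos(a),-np.sin(a)],[np.sin(a),np.cos(a)]])
m=L[:,0]<-30;print('rib',m.sum(),L[m].min(0),L[m].max(0),np.median(L[m],0),np.median(B[m],0));
if m.sum()>20: print(cv2.minAreaRect(B[m][:,:2].astype(np.float32)))
E
```

```text
time: 2.35
eef_pos: [535.4, -131.8, 326.3]
eef_rot: [0.0, 0.991, 0.134, -0.0]
force: [0.3, -0.7, -0.2]
gripper_width: -0.4
grasp_force: 0.0
[ 535.44744884 -131.84982591  326.29752673] [ 2.44157689e-04  9.90980747e-01  1.34004070e-01 -9.81472408e-05] [[ 2.7000e-01 -9.1000e-01 -3.0000e-01  6.1246e+02]
 [-9.6000e-01 -2.5000e-01 -8.0000e-02 -1.1045e+02]
 [ 0.0000e+00  3.2000e-01 -9.5000e-01  4.6927e+02]
 [ 0.0000e+00  0.0000e+00  0.0000e+00  1.0000e+00]]
[260 165] 0.8 [ 536.27864698 -134.39146651  142.55450584]
24542 ((599.8818359375, -114.77566528320312), (200.43325805664062, 147.86270141601562), 15.601476669311523)
rib 282 [-68.03572836 -33.28308955] [-62.63816368  24.90217702] [-65.27647471  -4.22904828] [ 535.29155855 -133.87162384  143.54981927]
((535.1380615234375, -133.50404357910156), (5.383052349090576, 58.18845748901367), 15.58239459991455)
```

View pics/w1.png

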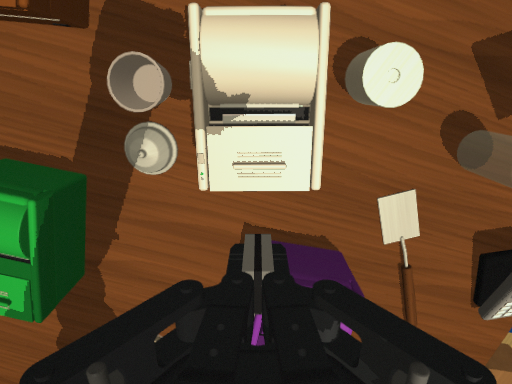

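The picture shows the printer straight ahead, its rib at about (260,165) and fingertips at (258,235). The rib's world position is (535.2,-133.6), so the printer origin is about (600.4,-115.1) with yaw 15.6°. I'll descend behind the rib.

```bash
python3 -m pendant '[[[0.38,0.08,-0.8,0,0],[0,0,-1,0,0],[0,0,-1,0,0],[0,0,-0.5,0,0],[0,0,-0.2,0,0],[0,0,-0.1,0,0],[0,0,-0.1,0,0],[0,0,-0.06,0,0],[0,0,0,0,0],[0,0,0,0,0]]]'
```

```text
time: 3.7
eef_pos: [555.0, -126.9, 138.7]
eef_rot: [0.0, 0.991, 0.135, 0.0]
force: [0.2, 0.7, -0.7]
gripper_width: -0.2
grasp_force: 0.0
```

```bash
python3 -m pendant '[[[-0.0963,-0.0269,0,0,0],[-0.0963,-0.0269,0,0,0],[-0.0963,-0.0269,0,0,0],[-0.0963,-0.0269,0,0,0],[-0.0963,-0.0269,0,0,0],[-0.0963,-0.0269,0,0,0],[-0.0963,-0.0269,0,0,0],[-0.0963,-0.0269,0,0,0],[-0.0963,-0.0269,0,0,0],[-0.0963,-0.0269,0,0,0],[-0.06,-0.0167,0,0,0],[0,0,0,0,0]]]'
```

```text
time: 5.2
eef_pos: [503.1, -141.5, 138.2]
eef_rot: [0.0, 0.991, 0.134, -0.0]
force: [1.3, 0.5, 0.1]
gripper_width: -0.4
grasp_force: 0.2
```

```bash
python3 -m pendant '[[[-0.0193,-0.0054,0,0,0],[-0.0193,-0.0054,0,0,0],[-0.0193,-0.0054,0,0,0]]]'; python3 -m pendant '[[[-0.0193,-0.0054,0,0,0],[-0.01,-0.003,0,0,0]]]' | grep -E 'pos|force'
```

```text
time: 5.58
eef_pos: [500.7, -142.1, 138.2]
eef_rot: [0.0, 0.991, 0.134, 0.0]
force: [1.4, -0.4, -1.4]
gripper_width: -0.1
grasp_force: 1.0
eef_pos: [499.2, -142.6, 138.2]
force: [1.7, -0.8, -1.2]
grasp_force: 1.0
```

```bash
python3 -m pendant '[[[-0.01,-0.003,0,0,0],[0,0,0,0,0]]]' | grep -E 'pos|force'
```

```text
eef_pos: [498.7, -142.6, 138.3]
force: [1.7, -0.5, -1.1]
grasp_force: 1.0
```

```bash
python3 -m pendant '[[[-0.0193,-0.0054,0,0,0],[-0.01,-0.003,0,0,0],[0,0,0,0,0]]]' | grep -E 'pos|^force'; python3 -m pendant '[[[-0.0193,-0.0054,0,0,0],[0,0,0,0,0]]]' | grep -E 'pos|^force'
```

```text
eef_pos: [498.5, -142.6, 138.4]
force: [7.8, 0.1, -4.7]
eef_pos: [498.3, -142.6, 138.5]
force: [11.4, 0.0, -7.2]
```

The cover is against its open stop. I'll back off, lift, and look into the bay on the way to the wheel.

```bash
python3 -m pendant '[[[0.08,0.022,0,0,0],[0,0,0.4,0,0],[0,0,0.8,0,0],[0.42,0.4,0.7,0,0],[0.38,0.38,0,0,0],[0,0,0,0,0],[0,0,0,0,0]]]'
python3 - <<'E'
from h import *
st=sensors.read_state();im,d=cams.get_image('wrist');K,D,T=pose('wrist',st)
P=cloud(d,K,D,T)
a=np.deg2rad(15.58);O=np.array([600.4,-115.1]);U=np.array([[np.cos(a),-np.sin(a)],[np.sin(a),np.cos(a)]])
L=np.dstack([(P[...,:2]-O)@U,P[...,2]])
def med(x0,x1,y0,y1):
    m=(L[...,0]>x0)&(L[...,0]<x1)&(L[...,1]>y0)&(L[...,1]<y1);q=L[m][:,2];return m.sum(),np.percentile(q,[5,50,95]).round(1) if len(q) else None
print('plate',med(-70,-30,-8,8),'gear',med(-70,-45,-42,-22))
m=(L[...,0]>-76)&(L[...,0]<-28)&(L[...,1]>10)&(L[...,1]<48)
pl=med(-70,-30,-8,8)[1][1]
w=L[m&(L[...,2]>pl+3.2)];print('wheel',len(w),w.min(0),w.max(0),np.median(w,0))
for l in ['wheel_place','cover_rib','wheel']:
    for r in nets.mark_of(l,'wrist')[:2]:
        c=np.round(r['centre']).astype(int);print(l,c,r['confidence'],L[c[1],c[0]])
r=L[(L[...,2]>140)&(L[...,0]<-90)];print('rib',len(r),np.median(r,0) if len(r) else '')
rr,cc=np.nonzero(m);r0,r1,c0,c1=rr.min()-50,rr.max()+60,cc.min()-120,cc.max()+60
print(r0,r1,c0,c1)
cr=im[max(r0,0):r1,max(c0,0):c1];cv2.imwrite('pics/w2.png',cv2.resize(cr,None,fx=2.4,fy=2.4)[:600,:800])
E
```

```text
time: 7.58
eef_pos: [539.4, -103.8, 232.6]
eef_rot: [-0.0, 0.991, 0.134, -0.001]
force: [-0.8, -0.3, 0.1]
gripper_width: -0.1
grasp_force: 0.0
plate (np.int64(5193), array([119.4, 290.8, 317. ])) gear (np.int64(954), array([121.7, 123.2, 322. ]))
wheel 9384 [-55.86163083  10.00579772 294.1624602 ] [-35.29228254  47.9571219  328.70258217] [-39.60402428  28.02293964 314.90575898]
cover_rib [288 260] 0.82 [-118.67670132    0.69548524  144.30952037]Traceback (most recent call last):
  File "<stdin>", line 13, in <module>
ValueError: it knows: bay_floor, bell, choc_tray, cover_rib, cup, printer, puff_tray, server, sugar, till_roll, wheel_place
```

Run:
```python
from h import *
st=sensors.read_state();im,d=cams.get_image('wrist');K,D,T=pose('wrist',st)
P=cloud(d,K,D,T);P[P[...,2]>155]=np.nan
a=np.deg2rad(15.58);O=np.array([600.4,-115.1]);U=np.array([[np.cos(a),-np.sin(a)],[np.sin(a),np.cos(a)]])
L=np.dstack([(P[...,:2]-O)@U,P[...,2]])
def sel(x0,x1,y0,y1): return (L[...,0]>x0)&(L[...,0]<x1)&(L[...,1]>y0)&(L[...,1]<y1)
pl=np.median(L[sel(-70,-30,-8,8)][:,2]);print('plate',pl,'gear',np.nanpercentile(L[sel(-70,-45,-42,-22)][:,2],[5,50,95]))
m=sel(-75,-28,5,50)
w=L[m&(L[...,2]>pl+3.4)];print('wheel',len(w),w.min(0),w.max(0),np.median(w,0))
r=L[(L[...,2]>140)&(L[...,0]<-90)];print('rib',len(r),np.median(r,0) if len(r) else '')
rr,cc=np.nonzero(m);r0,r1,c0,c1=max(rr.min()-50,0),rr.max()+60,max(cc.min()-70,0),cc.max()+120
print(r0,r1,c0,c1)
cv2.imwrite('pics/w2.png',cv2.resize(im[r0:r1,c0:c1],None,fx=2.4,fy=2.4)[:600,:800])
```

```text
plate 119.64678640381248 gear [121.56923478 122.56298805 123.66667201]
wheel 272 [-66.96830579  19.56451596 123.04757266] [-39.38037191  36.34924036 127.64022313] [-52.8628137   27.95402016 125.55907948]
rib 235 [-118.96518566  -14.11699171  143.47475176]
103 264 161 403
```

View pics/w2.png

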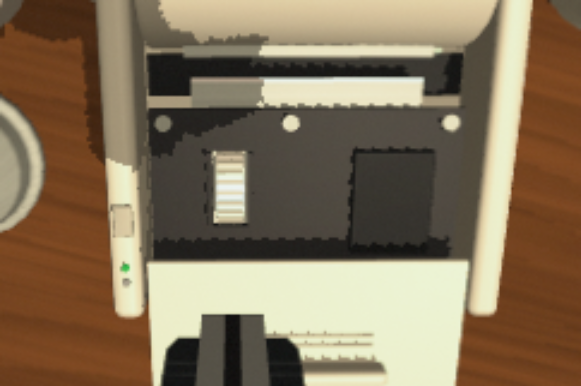

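The view shows the bay open, with the white wheel crown at about crop (230,187), the knife out over the slot at (300,90), and the gear cover at (393,197). The wheel is at printer (-52.9, 28) and the crown at z≈126. I'll come down over its rear half, slowly.

```bash
python3 -m pendant '[[[0.22,0.076,-0.8,0,0],[0,0,-0.7,0,0],[0,0,-0.3,0,0],[0,0,-0.12,0,0],[0,0,-0.04,0,0],[0,0,0,0,0],[0,0,0,0,0]]]';python3 -m pendant '[[[0,0,-0.01,0,0],[0,0,-0.01,0,0],[0,0,-0.01,0,0],[0,0,-0.01,0,0],[0,0,-0.01,0,0],[0,0,-0.01,0,0]]]'
```

```text
time: 8.65
eef_pos: [551.9, -99.5, 136.2]
eef_rot: [0.0, 0.991, 0.134, 0.001]
force: [0.2, -0.1, 1.8]
gripper_width: -0.2
grasp_force: 0.0
time: 9.4
eef_pos: [551.3, -99.4, 132.2]
eef_rot: [-0.0, 0.991, 0.134, -0.0]
force: [-0.3, -0.3, -0.7]
gripper_width: 0.3
grasp_force: 0.0
```

```bash
for i in 1 ; do python3 -m pendant '[[[0,0,-0.01,0,0],[0,0,-0.01,0,0],[0,0,-0.01,0,0],[0,0,-0.01,0,0],[0,0,-0.01,0,0],[0,0,-0.01,0,0]]]' | grep -E 'pos|^force'; done;  python3 -m pendant '[[[0,0,-0.01,0,0],[0,0,-0.01,0,0]]]' | grep -E 'pos|^force'; python3 -m pendant '[[[0,0,-0.01,0,0],[0,0,-0.01,0,0]]]' | grep -E 'pos|^force'
```

```text
eef_pos: [551.3, -99.4, 129.3]
force: [0.2, 0.1, 0.5]
eef_pos: [551.3, -99.3, 128.2]
force: [0.1, -0.3, 0.7]
eef_pos: [551.3, -99.4, 127.2]
force: [0.3, 0.5, 0.0]
```

```bash
python3 -m pendant '[[[0,0,-0.008,0,0],[0,0,-0.008,0,0]]]' | grep -E 'pos|^force'
```

```text
eef_pos: [551.3, -99.4, 126.5]
force: [0.7, 1.0, -0.2]
```

```bash
python3 -m pendant '[[[0,0,-0.008,0,0],[0,0,0,0,0]]]' | grep -E 'pos|^force'
```

```text
eef_pos: [551.3, -99.4, 126.2]
force: [-0.3, 0.4, 0.8]
```

```bash
python3 -m pendant '[[[0,0,-0.008,0,0],[0,0,0,0,0]]]' | grep -E 'pos|^force'; python3 -m pendant '[[[0,0,-0.008,0,0],[0,0,0,0,0]]]' | grep -E 'pos|^force'
```

```text
eef_pos: [551.4, -99.4, 126.0]
force: [-2.3, 0.1, 3.1]
eef_pos: [551.5, -99.3, 125.8]
force: [-1.4, 0.1, 6.1]
```

```bash
python3 -m pendant '[[[0,0,-0.008,0,0],[0,0,0,0,0]]]' | grep -E 'pos|^force'
```

```text
eef_pos: [551.8, -99.3, 125.7]
force: [-1.8, -0.7, 6.5]
```

Contact is at z≈126 with about 6 N. I'll roll towards the front in small bites, watching the force.

```bash
python3 -m pendant '[[[-0.0193,-0.0054,0,0,0],[-0.0193,-0.0054,0,0,0],[-0.0193,-0.0054,0,0,0]]]' | grep -E 'pos|^force'
```

```text
eef_pos: [549.9, -99.8, 126.0]
force: [2.2, 1.1, 5.4]
```

```bash
python3 -m pendant '[[[-0.0193,-0.0054,0,0,0],[-0.0193,-0.0054,0,0,0],[-0.0193,-0.0054,0,0,0]]]' | grep -E 'pos|^force'
```

```text
eef_pos: [546.8, -100.7, 125.9]
force: [2.0, 1.4, 6.7]
```

```bash
python3 -m pendant '[[[-0.0193,-0.0054,0,0,0],[-0.0193,-0.0054,0,0,0],[-0.0193,-0.0054,0,0,0],[-0.0193,-0.0054,0,0,0]]]' | grep -E 'pos|^force'
```

```text
eef_pos: [542.8, -101.7, 125.7]
force: [2.8, 0.4, 5.7]
```

```bash
python3 -m pendant '[[[-0.0193,-0.0054,0,0,0],[-0.0193,-0.0054,0,0,0],[-0.0193,-0.0054,0,0,0]]]' | grep -E 'pos|^force'
```

```text
eef_pos: [539.7, -102.6, 125.5]
force: [2.7, 0.2, 4.8]
```

```bash
python3 -m pendant '[[[-0.0193,-0.0054,0,0,0],[-0.0193,-0.0054,0,0,0],[-0.0193,-0.0054,0,0,0]]]' | grep -E 'pos|^force'
```

```text
eef_pos: [536.5, -103.5, 125.4]
force: [2.6, 1.0, 4.8]
```

```bash
python3 -m pendant '[[[-0.0193,-0.0054,-0.004,0,0],[-0.0193,-0.0054,-0.002,0,0],[-0.01,-0.003,0,0,0]]]' | grep -E 'pos|^force'; python3 -m pendant '[[[0,0,0.03,0,0],[0,0,0.03,0,0],[0.17,0.047,0,0,0],[0.19,0.053,0,0,0],[0,0,0,0,0],[0,0,-0.01,0,0],[0,0,-0.01,0,0],[0,0,-0.01,0,0],[0,0,-0.01,0,0],[0,0,0,0,0]]]' | grep -E 'pos|^force'
```

```text
eef_pos: [534.0, -104.2, 125.1]
force: [2.1, 0.5, 5.3]
eef_pos: [551.4, -99.4, 125.6]
force: [-0.2, 1.1, -0.6]
```

```bash
python3 -m pendant '[[[0,0,-0.008,0,0],[0,0,-0.006,0,0],[0,0,0,0,0]]]' | grep -E 'pos|^force'
```

```text
eef_pos: [551.5, -99.4, 125.0]
force: [-0.4, -0.4, 2.0]
```

```bash
python3 -m pendant '[[[0,0,-0.006,0,0],[0,0,0,0,0]]]' | grep -E 'pos|^force'
```

```text
eef_pos: [551.5, -99.4, 124.8]
force: [-0.4, 0.1, 3.4]
```

```bash
python3 -m pendant '[[[0,0,-0.007,0,0],[0,0,0,0,0]]]' | grep -E 'pos|^force'
```

```text
eef_pos: [551.6, -99.4, 124.7]
force: [-1.1, 0.6, 5.8]
```

```bash
python3 -m pendant '[[[-0.0193,-0.0054,0,0,0],[-0.0193,-0.0054,-0.001,0,0],[-0.0193,-0.0054,-0.001,0,0],[-0.0193,-0.0054,-0.001,0,0]]]' | grep -E 'pos|^force'
```

```text
eef_pos: [548.6, -100.2, 124.9]
force: [2.7, 0.1, 6.1]
```

```bash
python3 -m pendant '[[[-0.0193,-0.0054,-0.001,0,0],[-0.0193,-0.0054,-0.001,0,0],[-0.0193,-0.0054,-0.001,0,0],[-0.0193,-0.0054,-0.001,0,0]]]' | grep -E 'pos|^force'
```

```text
eef_pos: [544.6, -101.3, 124.7]
force: [3.0, 1.2, 6.0]
```

```bash
python3 -m pendant '[[[-0.0193,-0.0054,-0.001,0,0],[-0.0193,-0.0054,-0.001,0,0],[-0.0193,-0.0054,-0.001,0,0],[-0.0193,-0.0054,-0.001,0,0]]]' | grep -E 'pos|^force'
```

```text
eef_pos: [540.8, -102.4, 124.5]
force: [2.7, 1.1, 6.5]
```

```bash
python3 -m pendant '[[[-0.0193,-0.0054,-0.001,0,0],[-0.0193,-0.0054,-0.001,0,0],[-0.0193,-0.0054,-0.001,0,0],[-0.0193,-0.0054,-0.001,0,0]]]' | grep -E 'pos|^force'
```

```text
eef_pos: [537.0, -103.5, 124.3]
force: [3.2, 1.3, 6.5]
```

```bash
python3 -m pendant '[[[-0.0193,-0.0054,-0.001,0,0],[-0.015,-0.004,-0.001,0,0]]]' | grep -E 'pos|^force'; python3 -m pendant '[[[0,0,0.03,0,0],[0,0,0.03,0,0],[0.17,0.047,0,0,0],[0.19,0.053,0,0,0],[0,0,0,0,0],[0,0,-0.01,0,0],[0,0,-0.01,0,0],[0,0,-0.01,0,0],[0,0,-0.01,0,0],[0,0,0,0,0]]]' | grep -E 'time|pos|^force'
```

```text
eef_pos: [535.3, -103.9, 124.2]
force: [2.4, 0.8, 6.8]
time: 19.9
eef_pos: [552.2, -99.2, 124.4]
force: [-0.4, 0.1, 0.2]
```

```bash
python3 -m pendant '[[[0,0,-0.006,0,0],[0,0,-0.006,0,0],[0,0,0,0,0]]]' | grep -E 'pos|^force'
```

```text
eef_pos: [552.4, -99.2, 124.0]
force: [-1.6, -0.0, 2.3]
```

```bash
python3 -m pendant '[[[0,0,-0.006,0,0],[0,0,0,0,0]]]' | grep -E 'pos|^force'
```

```text
eef_pos: [552.4, -99.2, 123.9]
force: [-1.5, 0.2, 4.8]
```

```bash
python3 -m pendant '[[[0,0,-0.003,0,0],[-0.0193,-0.0054,0,0,0],[-0.0193,-0.0054,0,0,0],[-0.0193,-0.0054,0,0,0],[-0.0193,-0.0054,0,0,0]]]' | grep -E 'pos|^force'
```

```text
eef_pos: [549.4, -100.0, 124.1]
force: [3.3, 1.4, 6.3]
```

```bash
python3 -m pendant '[[[-0.0193,-0.0054,-0.001,0,0],[-0.0193,-0.0054,-0.001,0,0],[-0.0193,-0.0054,-0.001,0,0]]]' | grep -E 'pos|^force'
```

```text
eef_pos: [546.7, -100.8, 124.1]
force: [5.0, 1.9, 6.0]
```

```bash
python3 -m pendant '[[[-0.0193,-0.0054,-0.001,0,0],[-0.0193,-0.0054,-0.001,0,0],[-0.0193,-0.0054,-0.001,0,0]]]' | grep -E 'pos|^force'
```

```text
eef_pos: [544.1, -101.6, 124.2]
force: [4.4, 0.6, 7.3]
```

The tangential force rose from 2.8 N to 5 N, so the wheel looks to be at its stop and slipping. I'll lift and look.

```bash
python3 -m pendant '[[[0,0,0.1,0,0],[0,0,0.4,0,0],[0,0,0.8,0,0],[-0.1,0,0.8,0,0],[0,0,0,0,0],[0,0,0,0,0]]]'
python3 - <<'E'
from h import *
st=sensors.read_state();im,d=cams.get_image('wrist');K,D,T=pose('wrist',st)
P=cloud(d,K,D,T);P[P[...,2]>155]=np.nan
a=np.deg2rad(15.58);O=np.array([600.4,-115.1]);U=np.array([[np.cos(a),-np.sin(a)],[np.sin(a),np.cos(a)]])
L=np.dstack([(P[...,:2]-O)@U,P[...,2]])
m=(L[...,0]>-75)&(L[...,0]<0)&(abs(L[...,1])<60)
# depth profile along x at y~0..15
for x in range(-34,-2,2):
    s=(abs(L[...,0]-x)<1)&(abs(L[...,1]+15)<12)
    print(x,s.sum(),np.round(np.median(L[s][:,2]),1) if s.any() else '',np.round(im[s].mean()) if s.any() else '')
r=L[(L[...,2]>140)&(L[...,0]<-90)];print('rib',np.median(r,0))
rr,cc=np.nonzero(m);r0,r1,c0,c1=max(rr.min()-15,0),rr.max()+40,max(cc.min()-20,0),cc.max()+20
cv2.imwrite('pics/w3.png',cv2.resize(im[r0:r1,c0:c1],None,fx=3.5,fy=3.5,interpolation=2)[:600,:800])
E
```

```text
time: 22.65
eef_pos: [536.8, -102.0, 227.0]
eef_rot: [-0.0, 0.991, 0.134, -0.001]
force: [-0.3, -0.4, -0.5]
gripper_width: -0.2
grasp_force: 0.0
-34 70 119.7 77.0
-32 65 119.6 77.0
-30 57 119.6 77.0
-28 72 119.6 77.0
-26 94 119.5 98.0
-24 138 116.8 105.0
-22 54 100.4 113.0
-20 54 102.8 38.0
-18 58 102.8 56.0
-16 70 102.8 56.0
-14 60 102.8 56.0
-12 54 103.0 56.0
-10 62 102.6 56.0
-8 75 102.7 71.0
-6 22 114.0 183.0
-4 64 114.4 216.0
rib [-119.02503931  -12.13395542  143.41679248]
```

View pics/w3.png

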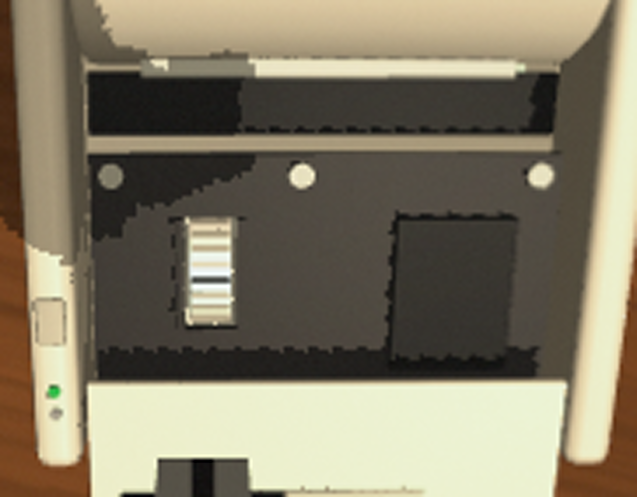

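The knife is gone from the slot: the dark gap at rows 75–135 is clear across its width, with the slot floor read at z≈103. The cover is still fully open. Next I go in front of the rib to push it shut.

```bash
python3 -m pendant '[[[-0.7,-0.5,0,0,0],[-0.7,-0.5,-0.3,0,0],[0,0,-0.7,0,0],[0,0,-0.5,0,0],[0,0,-0.2,0,0],[0,0,-0.06,0,0],[0,0,0,0,0],[0,0,0,0,0]]]'
```

```text
time: 23.7
eef_pos: [468.2, -152.0, 140.8]
eef_rot: [0.0, 0.991, 0.135, 0.001]
force: [-0.2, 0.3, -0.2]
gripper_width: 0.0
grasp_force: 0.0
```

```bash
python3 -m pendant '[[[0,0,-0.05,0,0],[0,0,0,0,0],[0.0963,0.0269,0,0,0],[0.0963,0.0269,0,0,0],[0.0963,0.0269,0,0,0],[0.0963,0.0269,0,0,0],[0.0963,0.0269,0,0,0],[0.0963,0.0269,0,0,0],[0.0963,0.0269,0,0,0],[0.0963,0.0269,0,0,0],[0.0963,0.0269,0,0,0],[0.0963,0.0269,0,0,0],[0.03,0.0084,0,0,0],[0,0,0,0,0]]]' | grep -E 'pos|^force'
```

```text
eef_pos: [517.5, -137.6, 137.4]
force: [-1.0, 0.2, -0.0]
```

```bash
python3 -m pendant '[[[0.0193,0.0054,0,0,0],[0.0193,0.0054,0,0,0],[0,0,0,0,0]]]' | grep -E 'pos|^force'
```

```text
eef_pos: [519.1, -137.2, 137.5]
force: [-1.6, 0.7, -1.0]
```

```bash
python3 -m pendant '[[[0.0193,0.0054,0,0,0],[0.015,0.004,0,0,0],[0,0,0,0,0]]]' | grep -E 'pos|^force'
```

```text
eef_pos: [521.0, -136.8, 137.5]
force: [-1.5, 0.5, 0.2]
```

```bash
python3 -m pendant '[[[0.015,0.004,0,0,0],[0.01,0.003,0,0,0],[0,0,0,0,0]]]' | grep -E 'pos|^force'
```

```text
eef_pos: [522.1, -136.6, 137.5]
force: [-2.8, 1.5, -0.0]
```

```bash
python3 -m pendant '[[[0.012,0.003,0,0,0],[0.01,0.003,0,0,0],[0,0,0,0,0]]]' | grep -E 'pos|^force'
```

```text
eef_pos: [522.3, -136.6, 137.4]
force: [-7.3, 1.2, 3.7]
```

```bash
python3 -m pendant '[[[0.01,0.003,0,0,0],[0,0,0,0,0]]]' | grep -E 'pos|^force'
```

```text
eef_pos: [522.3, -136.6, 137.4]
force: [-9.6, 1.0, 4.8]
```

It's at the shut stop. I'll back off, lift, and do one check.

```bash
python3 -m pendant '[[[-0.1,-0.028,0,0,0],[-0.06,-0.017,0,0,0],[0,0,0.5,0,0],[0,0,0.9,0,0],[0,0,0.9,0,0],[0,0,0.9,0,0],[0,0,0,0,0],[0,0,0,0,0]]]'
python3 - <<'E'
from h import *
st=sensors.read_state();im,d=cams.get_image('wrist');K,D,T=pose('wrist',st)
P=cloud(d,K,D,T);P[P[...,2]>155]=np.nan
a=np.deg2rad(15.58);O=np.array([600.4,-115.1]);U=np.array([[np.cos(a),-np.sin(a)],[np.sin(a),np.cos(a)]])
L=np.dstack([(P[...,:2]-O)@U,P[...,2]])
r=L[(L[...,2]>140)&(L[...,0]<-50)];print('rib',len(r),np.median(r,0))
cv2.imwrite('pics/w4.png',im)
E
```

```text
time: 28.2
eef_pos: [515.8, -138.5, 297.1]
eef_rot: [0.0, 0.991, 0.134, 0.0]
force: [-0.6, 0.2, -0.9]
gripper_width: -0.0
grasp_force: 0.0
rib 496 [-68.70327146  -7.18478268 143.42380026]
```

View pics/w4.png

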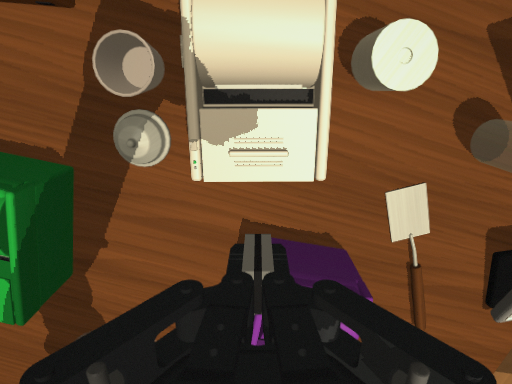

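The cover is shut, with the rib at (259,154) and printer x≈-68. The slot at (258,97) is dark with no knife showing, and the cup, bell and till roll are where they were.

```bash
python3 -c "from station import job; print(job.finish_job())"
```

```text
the job is handed in; nothing more can be done
None
```

I opened the cutter cover, rolled the wheel to its stop so the knife no longer shows in the slot, and slid the cover shut. I handed the job in at about 28 s with the arm clear; one reading on the wheel was 7.3 N, just over your 5 to 7 N, as it slipped at the stop.

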